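# Sort the lathe chuck case so that its lid shuts

## Robot

A 6-joint arm with a two-finger parallel gripper is mounted at the origin on a cart in front of the work surface, level with it; the furniture and walls round the work are solid. World frame = base frame: x ahead of the robot, y to its left, z up, the work surface at z = 0. Lengths are in m, angles in rad, forces in N, time in s.
With the tool pointing down it reaches from about 0.35 to 0.975 m from the base axis. Payload 7.1 kg.
Tool frame: the origin (TCP) lies at the very end of the fingers, on their centre line; the grasp point (between the pads) lies bot.hold_point_z behind it (bot.hold_point_z is the distance from the TCP to the grasp point, in m); z points along the fingers, y is the direction in which the jaws open and shut (so a half turn about z gives the same grasp; the last joint's range is limited). The gripper opens to 88 mm and grips with 3 to 60 N. Pads are 20 mm wide; open, the fingers measure 115 mm over their backs; the gripper's body (75 mm by 178 mm) begins 61 mm behind the grasp point.
Start: joints at [-1.308, 0.423, 1.63, -0, 1.089, -0.019], TCP at [0.174, -0.6, 0.223] pointing down, gripper open.
Joint ranges: [-3, 3], [-0.9, 2.11], [0.09, 2.58], [-1.31, 4.45], [0.11, 2.69], [-2.54, 2.54]. Speed limits (rad/s): [2.39, 2.39, 3.01, 3.14, 3.14, 3.14].

## Interface

Orientations are given as [roll, pitch, yaw] about the fixed x, y, z axes, in that order (R = Rz(yaw) Ry(pitch) Rx(roll)).
In Python, from bench import bot gives the robot as it stands. The module is installed in compiled form; this text tells all that it offers.
- The arm moves only by the shell command python3 -m handwheel 'ROWS' [FORCE]. ROWS is text: rows parted by semicolons, each of 5 numbers parted by spaces: the opening, from 0 (shut) to 1 (fully open), then the shift along the world's x, y, z in mm, then the turn about the world's z in rad. In form: hand dx dy dz yaw; .... A call has 1 to 12 rows; each row shifts and turns the commanded pose from where the row before left it; what a row does not reach is not made up. A row lasts 1/8 s, in which the tool goes at most 62.5 mm and 10.7 degrees, less where a joint would pass 70% of its speed; a pose out of reach is approached as far as the arm can. A call is refused whole if a number of a shift passes 62.5 or a number of a turn 0.188, either way. A call with a gripper value outside its range is refused whole. The fingers move at their own pace and stop on an object; FORCE is the grip in N (left out, the last holds). Time passes only in rows, so rows that do not move let the fingers close. It gives the time, the measured TCP pose, the force and the opening at its end, in the units of the state.
- bot.sense(): the state, without advancing time (a new reading comes with each control period).
- bot.get_image(name): name is "scene" or "top" or "wrist"; returns a dict with "color" (420x560x3 uint8, red, green, blue), "camera_matrix" (3x3 intrinsics, pixels), "pose" (4x4, takes a point from camera to world coordinates); the wrist camera has in their place "hand_eye" (4x4, takes a point from camera to tool coordinates, whose origin is the TCP and whose axes are the flange's). Camera axes: x right, y up, looking along -z (the intrinsics and any distortion apply to the point x, -y, -z); pixel columns grow to the right and rows downward; lengths in m; the calibration is good to about 2 mm. A picture is of the moment at which its call begins: read the wrist's pose just before it. There is no depth.
- bot.close_job(): hands the job in, once; it reports no verdict.
The state is a dict: "time": time; "joint_positions": joint angles; "qd": joint speeds; "joint_torque": joint torques, N m; "ee_pos": TCP position; "tcp_rot": TCP orientation; "wrist_force": force on the tool from outside, world axes, zero at the start; "ft_torque": the same for the moment, N m; "grip_width": opening from 0.0 (shut) to 1.0 (fully open).
Only numpy, scipy, OpenCV 4.12 (cv2) and the standard library are available. Lean on these libraries where they do the work, as an engineer would, in place of code of your own. Each camera call takes 0.05 s, during which the arm holds its last target.

## Task

The three lathe chucks in the open case have been put away in each other's holders, so the lid will not go down. Move them round so that each stands upright in the holder made for its height (tallest in the lowest holder, middle one in the middle-height holder, shortest in the highest), setting one aside for a moment, for example on the empty cork mat, and without tipping any over; then close the lid fully.

Things in the scene. Friction and masses are not known exactly. Their poses are not given: they have to be found in the camera images.
- stepped_arbor: The tallest chuck: a loose turned-wood arbor with a step, 85 mm tall; the lower 54 mm is 62 mm in diameter, the upper 31 mm is a narrower neck of 48 mm diameter (grip the neck, about 77 mm above its foot, so that the fingertips stay clear of the shoulder). About 0.16 kg. Origin: centre of its underside; z up along its axis.
- collet_chuck: The middle chuck: a loose bright steel collet chuck, a cylinder 54 mm in diameter and 67 mm tall with a slotted nut on top (grip it about 50 mm above its foot). About 0.45 kg. Origin: centre of its underside; z up along its axis.
- domed_chuck: The shortest chuck: a loose plain turned-wood piece with a rounded top edge, 60 mm in diameter and 50 mm tall (grip it about 36 mm above its foot). About 0.09 kg. Origin: centre of its underside; z up along its axis.
- holder_low: Lowest of the three pale wooden holder blocks fixed side by side in the case, home of the stepped arbor: 148 x 94 mm in plan (x, y), 14 mm high, with a round recess of 78 mm diameter, 8 mm deep, in the middle of its top. Origin: centre of its underside, under the recess; the recess floor lies 6 mm above it. x, y, z parallel to those of the case.
- holder_mid: Middle-height holder block, home of the collet chuck: same plan and recess, 32 mm high, its recess floor 24 mm above its origin (centre of its underside).
- holder_high: Highest holder block, home of the domed chuck: same plan and recess, 49 mm high, its recess floor 41 mm above its origin (centre of its underside).
- case: Brown wooden clamshell case with brass corners, fixed, 166 (x) x 306 (y) mm; base 52 mm high, walls and bottom 8 mm, the holders in a row along y, 95 mm apart, in any order. Origin: centre of its underside; x points from the front (handle side, facing the robot) to the hinge. Chucks stand too close for fingers between them: close the fingers along the case's x, with 40 mm free on either side.
- lid (a joint): Hinge of the lid, rad: 0 is shut, starts near 1.67 (open, just past upright), stops at 1.75. Hinge line: parallel to the case's y, at x = +83, z = +52 mm in its frame. The lid is a shell 60 mm deep, 166 x 306 mm, 0.45 kg; 0.55 N m of friction lets it stay at any angle. With every chuck in its own holder all tops stand 99 mm above the bench and the lid clears them by 5 mm; else it cannot shut.
- lid_handle (a point): Middle of the lid's steel handle, a round bar along the case's y, 11 mm thick, 110 mm long, its axis 35 mm off the lid's front wall and 10 mm below the level of the lid's top. From the hinge line it lies 201 mm towards -x and 50 mm up when shut; it points up when open. Pinched from above, fingers closing along the case's x, it turns between them as it is led down in an arc about the hinge line.
- cork_mat: Empty square cork mat, 120 x 120 x 5 mm, fixed on the bench to the right of the case: a clear spot to set a chuck aside. Origin: centre of its underside.
Not all that is in view belongs to the job. What is shaped like the stepped_arbor but green is not meant.

How it is judged:
At the end, for the whole second after the job is handed in: Stepped arbor in the low holder, collet chuck in the middle one, domed chuck in the high one, each within 15 mm of the recess centre, down on the recess floor (within 4 mm), upright (0.08 rad) and at rest, and the lid shut to within 0.05 rad (horizontal distance between stepped_arbor and holder_low below 0.015 m and z of stepped_arbor in the frame of holder_low below 0.01 m and angle between each of stepped_arbor, collet_chuck, domed_chuck's own z axis and vertical below 0.08 rad and horizontal distance between collet_chuck and holder_mid below 0.015 m and z of collet_chuck in the frame of holder_mid below 0.028 m and horizontal distance between domed_chuck and holder_high below 0.015 m and z of domed_chuck in the frame of holder_high below 0.045 m and value of joint lid below 0.05 rad and linear speed of each of stepped_arbor, collet_chuck, domed_chuck below 0.02 m/s); the robot touches nothing.
It fails at once if a chuck is tipped over (angle between any of stepped_arbor, collet_chuck, domed_chuck's own z axis and vertical above 0.7 rad).
It also fails if it takes over 115 s, if anything falls off the work surface, if the arm or the gripper's body presses on something with over 40 N, if the wrist force passes 120 N, or if a joint passes its speed limit or range.

## Working session

There is one attempt and no reset: what is moved stays moved. The work goes in short steps, Python scripts to look and compute and a shell command to move; the robot and the scene stay as the last step left them, time stands still between calls to the robot, and variables do not carry over. Pictures are saved under pics/ and viewed, and the job is handed in when it is done.

```bash
mkdir -p pics; ls; python3 - <<'E'
from bench import bot
import cv2, numpy as np
s=bot.sense()
for k,v in s.items(): print(k,np.round(v,3))
print(bot.hold_point_z)
for n in ["scene","top","wrist"]:
    d=bot.get_image(n); cv2.imwrite(f"pics/{n}0.png",d["color"][:,:,::-1])
    print(n,{k:np.round(v,3).tolist() for k,v in d.items() if k!="color"})
E
```

```text
pics
time 0.0
joint_positions [-1.308  0.424  1.631 -0.     1.089 -0.019]
qd [ 0.     0.001 -0.001  0.    -0.001  0.001]
joint_torque [-0.0000e+00 -5.4462e+01 -2.7367e+01  6.4000e-02  2.3000e-02 -0.0000e+00]
ee_pos [ 0.174 -0.6    0.222]
tcp_rot [-3.14   0.     0.282]
wrist_force [0.123 0.952 0.222]
ft_torque [-0.025  0.097 -0.047]
grip_width 1.001
0.0187
scene {'camera_matrix': [[421.852, 0.0, 280.612], [0.0, 421.852, 209.37], [0.0, 0.0, 1.0]], 'pose': [[-0.8, -0.405, 0.443, 0.957], [0.6, -0.555, 0.576, 0.537], [0.013, 0.726, 0.687, 0.779], [0.0, 0.0, 0.0, 1.0]]}
top {'camera_matrix': [[546.055, 0.0, 285.609], [0.0, 546.055, 202.226], [0.0, 0.0, 1.0]], 'pose': [[0.022, 0.993, -0.117, 0.345], [-1.0, 0.021, -0.011, -0.073], [-0.008, 0.117, 0.993, 1.515], [0.0, 0.0, 0.0, 1.0]]}
wrist {'camera_matrix': [[335.835, 0.0, 279.131], [0.0, 335.835, 210.473], [0.0, 0.0, 1.0]], 'hand_eye': [[0.001, 0.97, 0.243, 0.065], [1.0, -0.002, 0.0, -0.0], [0.001, 0.243, -0.97, -0.163], [0.0, 0.0, 0.0, 1.0]]}
```

View pics/scene0.png

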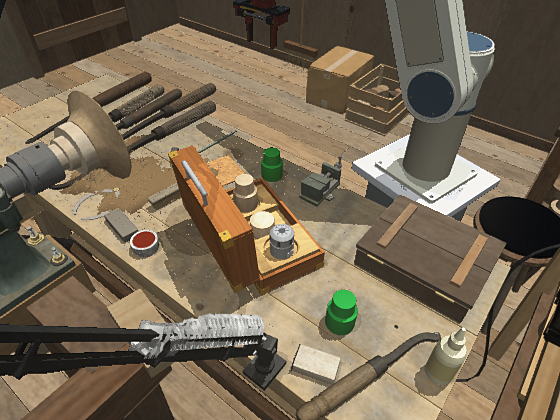

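View pics/top0.png

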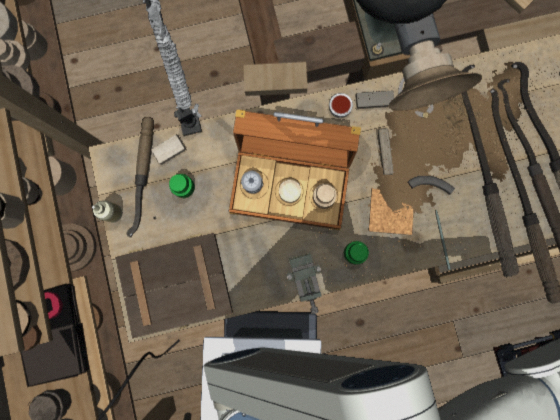

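View pics/wrist0.png

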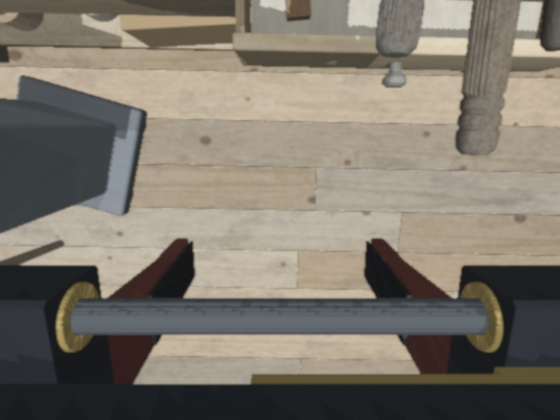

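Scene shows the open case with the steel collet at (281,238), the domed piece at (262,222) and the natural-wood arbor at (245,188). Green decoys stand at (272,163) and (342,312). In the top view the case is near (290,190) and the cork mat at (391,211). Next I'll enlarge both views.

```bash
python3 - <<'E'
import cv2
a=cv2.imread("pics/scene0.png")[140:300,160:340]; cv2.imwrite("pics/scene0c.png",cv2.resize(a,None,fx=4.4,fy=3.75*4.4/4.4,interpolation=cv2.INTER_CUBIC) if 0 else cv2.resize(a,(675,600),interpolation=cv2.INTER_CUBIC))
a=cv2.imread("pics/top0.png")[95:245,220:420]; cv2.imwrite("pics/top0c.png",cv2.resize(a,(800,600),interpolation=cv2.INTER_CUBIC))
E
```

```text
(no output)
```

View pics/scene0c.png

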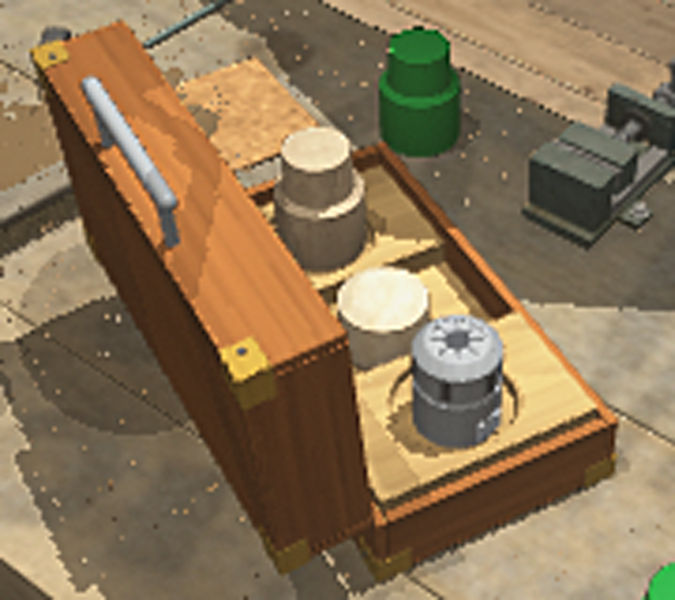

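View pics/top0c.png

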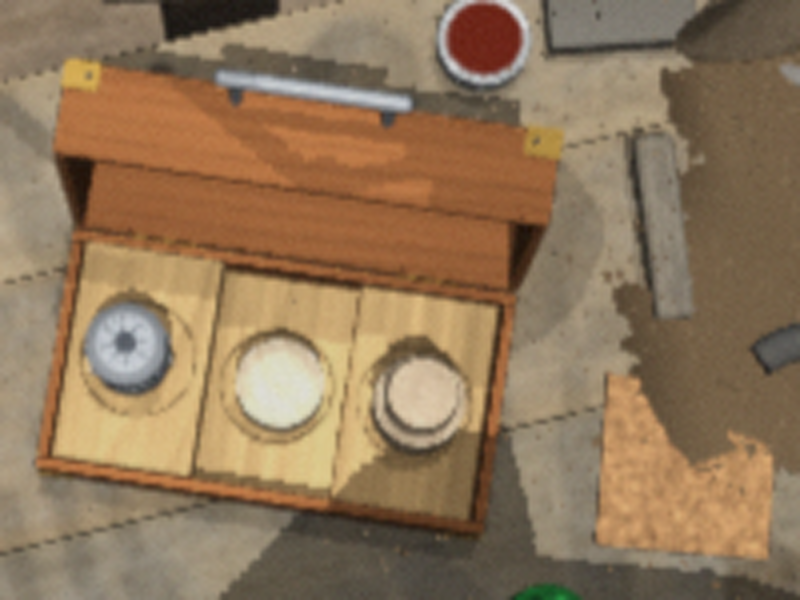

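```bash
cat > h.py <<'E'
import numpy as np
from bench import bot
from scipy.spatial.transform import Rotation as Rn
C={}
def cam(n):
    if n not in C:
        d=bot.get_image(n); C[n]=(d["camera_matrix"],d["pose"])
    return C[n]
def ray(K,P,px):
    d=np.array([(px[0]-K[0,2])/K[0,0],-(px[1]-K[1,2])/K[1,1],-1.])
    d=P[:3,:3]@d; return P[:3,3],d/np.linalg.norm(d)
def onz(K,P,px,z):
    o,d=ray(K,P,px); return o+d*(z-o[2])/d[2]
def tri(*rays):
    A=0;b=0
    for o,d in rays:
        M=np.eye(3)-np.outer(d,d); A=A+M; b=b+M@o
    p=np.linalg.solve(A,b)
    r=[np.linalg.norm((np.eye(3)-np.outer(d,d))@(p-o)) for o,d in rays]
    return p,np.array(r)
def proj(K,P,X):
    q=P[:3,:3].T@(np.asarray(X)-P[:3,3]); return np.array([K[0,2]+K[0,0]*q[0]/-q[2],K[1,2]+K[1,1]*q[1]/q[2]])
def wristpose(s,he):
    T=np.eye(4); T[:3,:3]=Rn.from_euler('xyz',s["tcp_rot"]).as_matrix(); T[:3,3]=s["ee_pos"]
    return T@he
def snap(name,fn):
    import cv2,pickle
    s=bot.sense(); d=bot.get_image(name)
    P=wristpose(s,d["hand_eye"]) if name=="wrist" else d["pose"]
    cv2.imwrite(f"pics/{fn}.png",d["color"][:,:,::-1]); pickle.dump((d["camera_matrix"],P,s),open(f"pics/{fn}.pkl","wb"))
    print(fn,"t",round(s["time"],2),"tcp",np.round(s["ee_pos"],4),np.round(s["tcp_rot"],4))
def load(fn):
    import pickle; return pickle.load(open(f"pics/{fn}.pkl","rb"))[:2]
E
python3 - <<'E'
from h import *
T=cam("top");S=cam("scene")
t=lambda x,y:(220+x/4,95+y/4)
s=lambda x,y:(160+x/3.75,140+y/3.75)
for n,p in dict(fl=(40,467),fr=(482,532),br=(512,300),bl=(75,235)).items(): print(n,np.round(onz(*T,t(*p),.052),3))
for n,a,b in [("collet",(125,342),(460,340)),("dome",(282,382),(383,300)),("arbor",(425,393),(318,152)),("hl",(218,78),(92,88)),("hr",(410,103),(167,200)),("rimfr",(482,532),(375,148)),("rimfl",(40,467),(613,420))]:
    p,r=tri(ray(*T,t(*a)),ray(*S,s(*b))); print(n,np.round(p,3),np.round(r,4))
for p in [(610,378),(770,440),(770,556),(598,544)]: print("mat",np.round(onz(*T,t(*p),.005),3))
E
```

```text
fl [0.488 0.092 0.052]
fr [ 0.45  -0.206  0.052]
br [ 0.608 -0.225  0.052]
bl [0.647 0.073 0.052]
collet [0.564 0.033 0.11 ] [0.001 0.001]
dome [ 0.548 -0.07   0.051] [0.001 0.001]
arbor [ 0.535 -0.163  0.108] [0.0013 0.0013]
hl [ 0.706 -0.042  0.308] [0.022 0.022]
hr [ 0.688 -0.131  0.173] [0.0272 0.0272]
rimfr [ 0.453 -0.209  0.04 ] [0.0027 0.0027]
rimfl [0.489 0.093 0.043] [0.0002 0.0002]
mat [ 0.563 -0.299  0.005]
mat [ 0.522 -0.41   0.005]
mat [ 0.441 -0.409  0.005]
mat [ 0.447 -0.291  0.005]
```

```bash
python3 -m handwheel '1 0 0 43 0; 1 0 0 42 0.1; 1 20 20 42 0.166; 1 40 39 0 0.166; 1 40 39 0 0.166; 1 40 39 0 0.166; 1 40 39 0 0.166; 1 40 39 0 0.166; 1 40 39 0 0.066; 1 40 39 0 0; 1 40 39 0 0; 1 16 18 0 0'; python3 -m handwheel '1 0 0 0 0;1 0 0 0 0'; python3 -c "
from h import *; snap('wrist','w1'); snap('top','t1')"
```

```text
time: 1.75
ee_pos: [0.5315, -0.2481, 0.3495]
tcp_rot: [3.142, -0.0, 1.446]
wrist_force: [-0.4, -0.4, -0.1]
grip_width: 0.999
time: 2.0
ee_pos: [0.5293, -0.2507, 0.3495]
tcp_rot: [-3.141, 0.0, 1.444]
wrist_force: [0.5, 0.3, -0.1]
grip_width: 0.999
w1 t 2.0 tcp [ 0.5293 -0.2507  0.3495] [-3.1410e+00  2.0000e-04  1.4437e+00]
t1 t 2.05 tcp [ 0.5291 -0.251   0.3496] [-3.1412e+00  2.0000e-04  1.4430e+00]
```

View pics/w1.png

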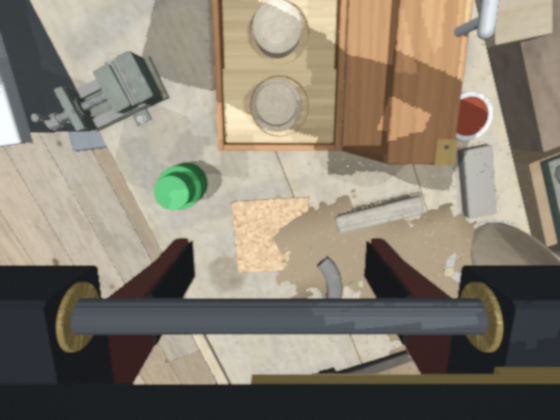

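w1 shows the mat at (270,235), the arbor at (278,103), the dome at (278,27) and the green decoy at (178,188). The image covers only part of the case, so I'll go on along the case.

```bash
python3 -m handwheel '1 4 50 0 0; 1 5 50 0 0; 1 0 0 0 0; 1 0 0 0 0'; python3 -c "
from h import *; snap('wrist','w2')";  python3 -m handwheel '1 4 50 0 0; 1 5 50 0 0; 1 0 0 0 0; 1 0 0 0 0'; python3 -c "
from h import *; snap('wrist','w3')
import cv2
for n,r in dict(w2=(0,240,160,480),w3=(0,280,160,480)).items():
    a=cv2.imread(f'pics/{n}.png')[r[0]:r[1],r[2]:r[3]]; k=600/a.shape[0] if a.shape[0]/a.shape[1]>.75 else 800/a.shape[1]; print(k); cv2.imwrite(f'pics/{n}c.png',cv2.resize(a,None,fx=k,fy=k,interpolation=cv2.INTER_CUBIC))
"
```

```text
time: 2.6
ee_pos: [0.5386, -0.1513, 0.3499]
tcp_rot: [3.141, 0.001, 1.443]
wrist_force: [1.1, -0.8, 0.3]
grip_width: 0.997
w2 t 2.6 tcp [ 0.5386 -0.1513  0.3499] [3.1412e+00 5.0000e-04 1.4433e+00]
time: 3.15
ee_pos: [0.5479, -0.0516, 0.3496]
tcp_rot: [-3.142, 0.001, 1.443]
wrist_force: [-0.6, -0.5, 0.0]
grip_width: 1.001
w3 t 3.15 tcp [ 0.5479 -0.0516  0.3496] [-3.1416e+00  6.0000e-04  1.4431e+00]
2.5
2.142857142857143
```

View pics/w2c.png

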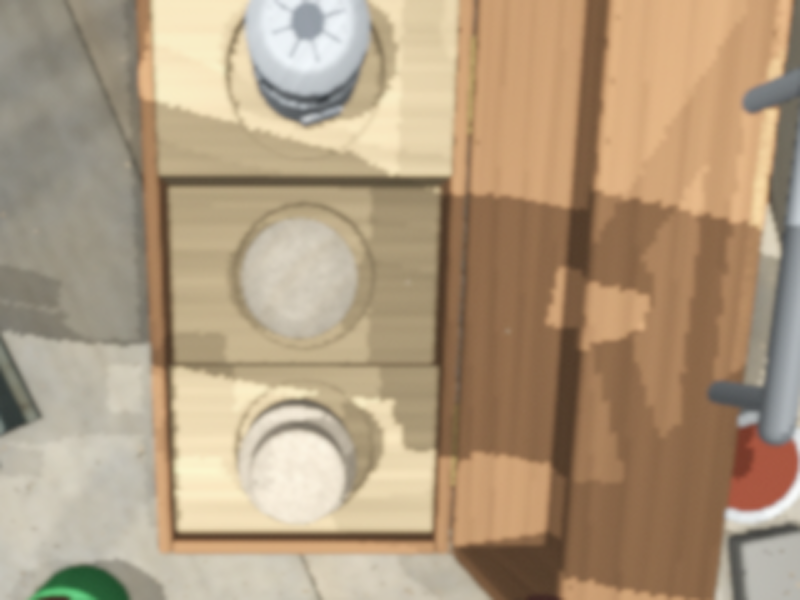

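View pics/w3c.png

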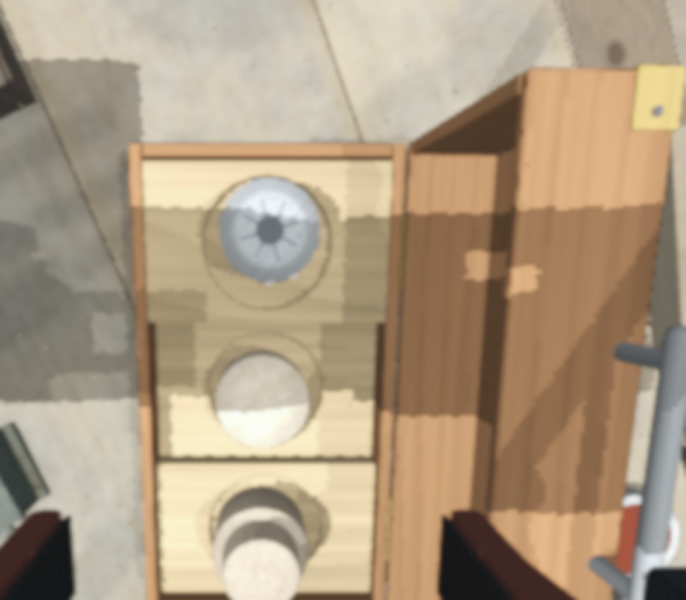

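Left holder is the high one (it holds the collet), the middle is the low one (holds the dome), and the right is the mid one (holds the arbor). I'll triangulate from w2/w3 and top.

```bash
python3 - <<'E'
from h import *
T=cam("top");S=cam("scene");A=load("w2");B=load("w3")
t=lambda x,y:(220+x/4,95+y/4)
s=lambda x,y:(160+x/3.75,140+y/3.75)
a=lambda x,y:(160+x/2.5,y/2.5)
b=lambda x,y:(160+x/2.14286,y/2.14286)
for n,pa,pb,pt,ps in [("collet",(307,22),(270,229),(125,342),(460,340)),("dome",(299,279),(262,398),(282,382),(383,300)),("arbor",(298,474),(260,577),(425,393),(318,152)),
  ("recL",(306,77),(266,243),(137,353),None),("recM",(303,274),(264,390),(277,387),None)]:
    ra=[ray(*A,a(*pa)),ray(*B,b(*pb))]; p,r=tri(*ra); print(n,"wrist",np.round(p,4),np.round(r,4))
    ra.append(ray(*T,t(*pt)));
    if ps: ra.append(ray(*S,s(*ps)))
    p,r=tri(*ra); print(n,"all",np.round(p,4),np.round(r,4))
for n,p,z in [("recL",(266,243),.057),("recM",(264,390),.022)]: print(n,np.round(onz(*B,b(*p),z),4))
for n,p,z in [("recL",(306,77),.057),("recM",(303,274),.022),("recR",(305,450),.040),("FR",(160,552),.052),("BR",(447,552),.052)]: print(n,"w2",np.round(onz(*A,a(*p),z),4))
for n,p,z in [("FL",(129,144),.052),("BL",(405,144),.052)]: print(n,np.round(onz(*B,b(*p),z),4))
E
```

```text
collet wrist [0.566  0.0346 0.1131] [0.0002 0.0002]
collet all [0.5653 0.0342 0.1118] [0.0009 0.001  0.002  0.0011]
dome wrist [ 0.5498 -0.0666  0.0459] [0.0002 0.0002]
dome all [ 0.5493 -0.0675  0.0525] [0.0007 0.0021 0.0027 0.0008]
arbor wrist [ 0.5372 -0.1564  0.1266] [0.0004 0.0004]
arbor all [ 0.5359 -0.1619  0.1089] [0.0025 0.0021 0.0014 0.0018]
recL wrist [0.5649 0.03   0.0469] [0.0005 0.0005]
recL all [0.5653 0.0287 0.0544] [0.0007 0.0014 0.0012]
recM wrist [ 0.552  -0.0637  0.0327] [0.0002 0.0002]
recM all [ 0.5514 -0.0652  0.0197] [0.0023 0.0007 0.002 ]
recL [0.5643 0.0297 0.057 ]
recM [ 0.5517 -0.0654  0.022 ]
recL w2 [0.565  0.0274 0.057 ]
recM w2 [ 0.5524 -0.0633  0.022 ]
recR w2 [ 0.5414 -0.1592  0.04  ]
FR w2 [ 0.4523 -0.2051  0.052 ]
BR w2 [ 0.6145 -0.2257  0.052 ]
FL [0.4904 0.0964 0.052 ]
BL [0.6535 0.0757 0.052 ]
```

```bash
python3 -m handwheel '1 2 -15 -30 0; 1 0 0 -60 0; 1 0 0 -60 0; 1 0 0 -50 0; 1 0 0 0 0; 1 0 0 0 0' 15; python3 -c "
from h import *; snap('wrist','w4')"
```

```text
time: 4.05
ee_pos: [0.551, -0.0661, 0.1513]
tcp_rot: [3.14, 0.0, 1.443]
wrist_force: [-0.1, -0.4, 1.2]
grip_width: 1.001
w4 t 4.05 tcp [ 0.551  -0.0661  0.1513] [3.1396e+00 1.0000e-04 1.4429e+00]
```

View pics/w4.png

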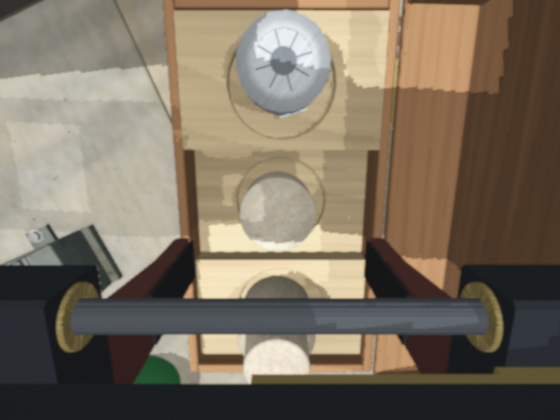

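```bash
python3 - <<'E'
from h import *
D=load("w4")
for X in [(.551,-.066,.064),(.5495,-.067,.064),(.5655,.034,.116),(.5527,-.0647,.022),(.5646,.0295,.057)]: print(X,np.round(proj(*D,X),1))
print(np.round(onz(*D,(277,212),.064),4),np.round(onz(*D,(283,60),.116),4),np.round(onz(*D,(281,90),.057),4),np.round(onz(*D,(281,200),.022),4))
T=cam("top");S=cam("scene")
for z in(.05,.085): print(np.round(onz(*T,(357,252),z),3),z)
E
```

```text
(0.551, -0.066, 0.064) [279.6 215.1]
(0.5495, -0.067, 0.064) [277.8 216.6]
(0.5655, 0.034, 0.116) [283.3  60.8]
(0.5527, -0.0647, 0.022) [281.1 201.4]
(0.5646, 0.0295, 0.057) [281.6  83.2]
[ 0.5493 -0.0633  0.064 ] [0.5654 0.0344 0.116 ] [0.5636 0.025  0.057 ] [ 0.5527 -0.0634  0.022 ]
[ 0.387 -0.251  0.05 ] 0.05
[ 0.386 -0.247  0.085] 0.085
```

```bash
python3 -m handwheel '1 -1 1 -40 0; 1 0 0 -40 0; 1 0 0 -40 0; 1 0 0 0 0; 0.6 0 0 0 0; 0.5 0 0 0 0; 0.4 0 0 0 0; 0.4 0 0 0 0; 0.4 0 0 0 0' 18
```

```text
time: 5.32
ee_pos: [0.5498, -0.0644, 0.031]
tcp_rot: [3.139, 0.0, 1.444]
wrist_force: [-0.6, 0.2, 7.5]
grip_width: 0.667
```

```bash
python3 -m handwheel '0.4 0 0 20 0; 0.4 0 0 50 0; 0.4 0 0 60 0; 0.4 0 0 20 0; 0.4 0 0 0 0'; python3 -c "
from h import *; snap('wrist','w5'); snap('scene','s5')"
```

```text
time: 5.95
ee_pos: [0.5498, -0.0645, 0.1816]
tcp_rot: [3.138, 0.0, 1.444]
wrist_force: [-0.3, 0.0, -1.7]
grip_width: 0.666
w5 t 5.95 tcp [ 0.5498 -0.0645  0.1816] [3.1376 0.     1.4438]
s5 t 6.0 tcp [ 0.5488 -0.0643  0.18  ] [ 3.1405 -0.      1.4438]
```

View pics/s5.png

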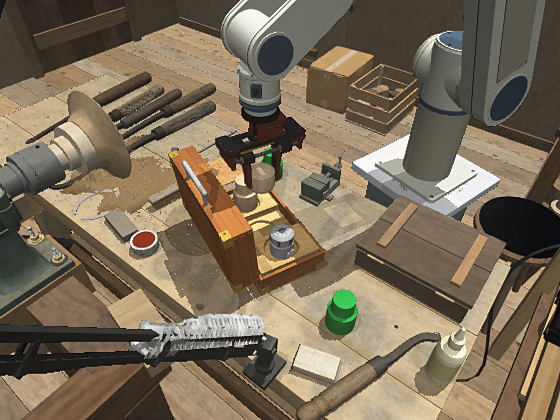

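The dome is held at (261,178), clear of the case. It goes to the mat next.

```bash
python3 -m handwheel '0.4 -5 -30 0 0; 0.4 -10 -57 0 0; 0.4 -10 -57 0 0; 0.4 -10 -57 0 0; 0.4 -10 -55 -10 0; 0.4 -3 -30 -40 0; 0.4 0 0 -40 0; 0.4 0 0 -35 0; 0.4 0 0 -20 0; 0.4 0 0 0 0;0.4 0 0 0 0'; python3 -c "
from h import *; snap('wrist','w6')"
```

```text
time: 7.42
ee_pos: [0.5015, -0.3506, 0.0354]
tcp_rot: [3.141, 0.001, 1.444]
wrist_force: [0.3, 0.7, -0.1]
grip_width: 0.67
w6 t 7.42 tcp [ 0.5015 -0.3506  0.0354] [3.1406e+00 6.0000e-04 1.4441e+00]
```

View pics/w6.png

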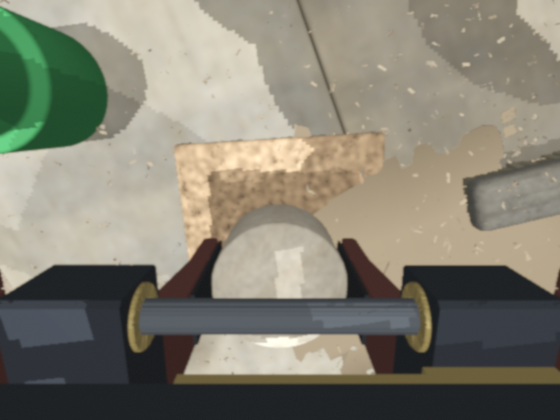

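```bash
python3 -m handwheel '0.4 0 0 -7 0; 0.4 0 0 -5 0; 0.4 0 0 0 0; 0.4 0 0 0 0'
```

```text
time: 7.98
ee_pos: [0.5008, -0.3503, 0.0227]
tcp_rot: [3.142, 0.0, 1.444]
wrist_force: [0.8, -0.3, -0.5]
grip_width: 0.669
```

```bash
python3 -m handwheel '0.4 0 0 -1 0; 0.4 0 0 0 0'; python3 -m handwheel '0.4 0 0 -1 0; 0.4 0 0 0 0'
```

```text
time: 8.22
ee_pos: [0.501, -0.3504, 0.022]
tcp_rot: [3.141, 0.0, 1.444]
wrist_force: [-0.2, -0.4, 2.7]
grip_width: 0.666
time: 8.48
ee_pos: [0.501, -0.3505, 0.022]
tcp_rot: [3.141, 0.0, 1.444]
wrist_force: [-3.6, 2.5, 12.8]
grip_width: 0.668
```

```bash
python3 -m handwheel '1 0 0 0 0; 1 0 0 0 0; 1 0 0 0 0; 1 0 0 20 0; 1 0 0 50 0; 1 0 0 60 0; 1 10 40 60 0; 1 10 50 30 0; 1 0 0 0 0; 1 0 0 0 0'; python3 -c "
from h import *; snap('wrist','w7'); snap('top','t7')"
```

```text
time: 9.72
ee_pos: [0.5192, -0.2661, 0.2327]
tcp_rot: [3.141, 0.001, 1.445]
wrist_force: [-0.0, 0.5, -0.5]
grip_width: 0.996
w7 t 9.72 tcp [ 0.5192 -0.2661  0.2327] [3.1411e+00 6.0000e-04 1.4446e+00]
t7 t 9.78 tcp [ 0.5189 -0.2664  0.2319] [-3.1409e+00  1.0000e-04  1.4437e+00]
```

View pics/w7.png

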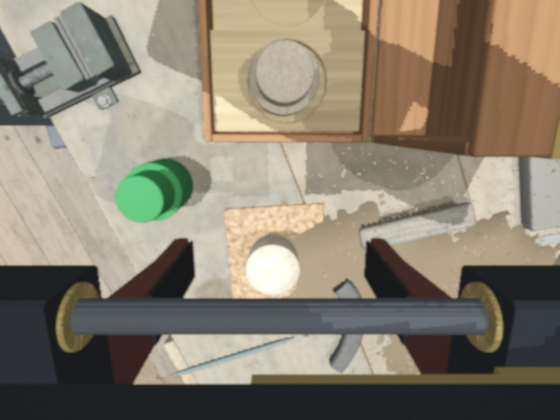

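View pics/t7.png

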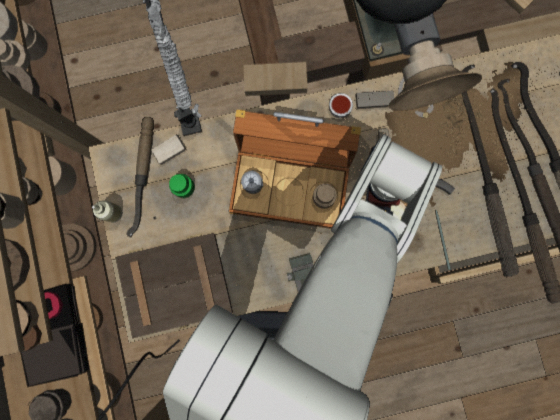

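The dome stands upright on the mat at (272,270) and the arbor is at (285,70). I'll enlarge the arbor.

```bash
python3 - <<'E'
import cv2
a=cv2.imread("pics/w7.png")[0:150,190:390]; cv2.imwrite("pics/w7c.png",cv2.resize(a,None,fx=4,fy=4,interpolation=cv2.INTER_CUBIC))
E
```

```text
(no output)
```

View pics/w7c.png

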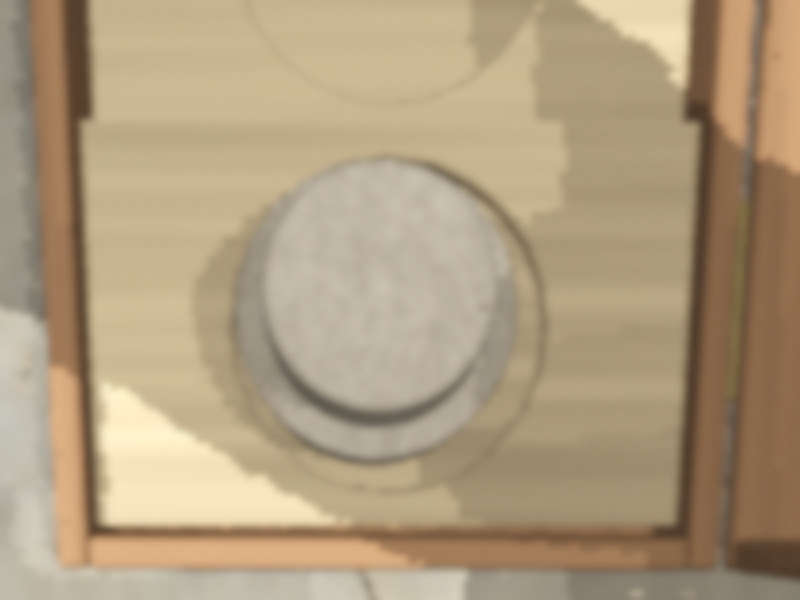

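```bash
python3 - <<'E'
from h import *
A=load("w7");B=load("w2");C_=load("w3")
p=(285.25,71)
print(np.round(onz(*A,p,.117),4),np.round(onz(*A,(283.75,81.3),.086),4))
print(np.round(onz(*B,(160+298/2.5,474/2.5),.117),4),np.round(onz(*C_,(160+260/2.14286,577/2.14286),.117),4))
print(tri(ray(*A,p),ray(*B,(160+298/2.5,474/2.5)),ray(*C_,(160+260/2.14286,577/2.14286))))
E
```

```text
[ 0.5369 -0.1596  0.117 ] [ 0.5357 -0.1631  0.086 ]
[ 0.5374 -0.1582  0.117 ] [ 0.5363 -0.1606  0.117 ]
(array([ 0.53689769, -0.15920947,  0.1184227 ]), array([0.00055033, 0.00133071, 0.00086926]))
```

```bash
python3 -m handwheel '1 9 53 0 0; 1 9 53 0 0; 1 0 0 -40 0; 1 0 0 -50 0; 1 0 0 -52 0; 1 0 0 0 0; 1 0 0 0 0' 18;  python3 -m handwheel '0.5 0 0 0 0; 0.4 0 0 0 0; 0.3 0 0 0 0; 0.3 0 0 0 0; 0.3 0 0 0 0'
```

```text
time: 10.7
ee_pos: [0.5379, -0.1608, 0.0909]
tcp_rot: [3.141, 0.0, 1.443]
wrist_force: [-0.0, -0.6, -0.3]
grip_width: 1.005
time: 11.32
ee_pos: [0.5373, -0.16, 0.0904]
tcp_rot: [-3.141, 0.0, 1.444]
wrist_force: [-0.8, -0.2, 3.8]
grip_width: 0.528
```

```bash
python3 -m handwheel '0.3 0 0 15 0; 0.3 0 0 35 0; 0.3 0 0 0 0; 0.3 5 32 0 0; 0.3 5 32 0 0; 0.3 5 31 0 0; 0.3 0 0 0 0; 0.3 0 0 0 0'; python3 -c "
from h import *; snap('wrist','w8'); snap('scene','s8')
import cv2
a=cv2.imread('pics/s8.png')[140:300,160:340]; cv2.imwrite('pics/s8c.png',cv2.resize(a,(675,600),interpolation=cv2.INTER_CUBIC))"
```

```text
time: 12.32
ee_pos: [0.552, -0.0652, 0.1397]
tcp_rot: [-3.141, 0.0, 1.444]
wrist_force: [0.6, -0.0, -2.5]
grip_width: 0.528
w8 t 12.32 tcp [ 0.552  -0.0652  0.1397] [-3.1407e+00  2.0000e-04  1.4442e+00]
s8 t 12.38 tcp [ 0.552  -0.0655  0.1398] [-3.1409e+00  2.0000e-04  1.4436e+00]
```

View pics/w8.png

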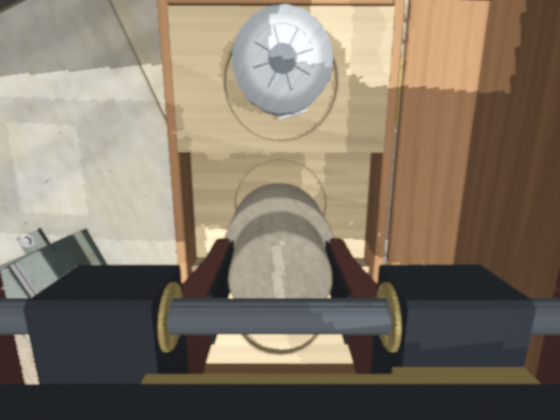

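View pics/s8c.png

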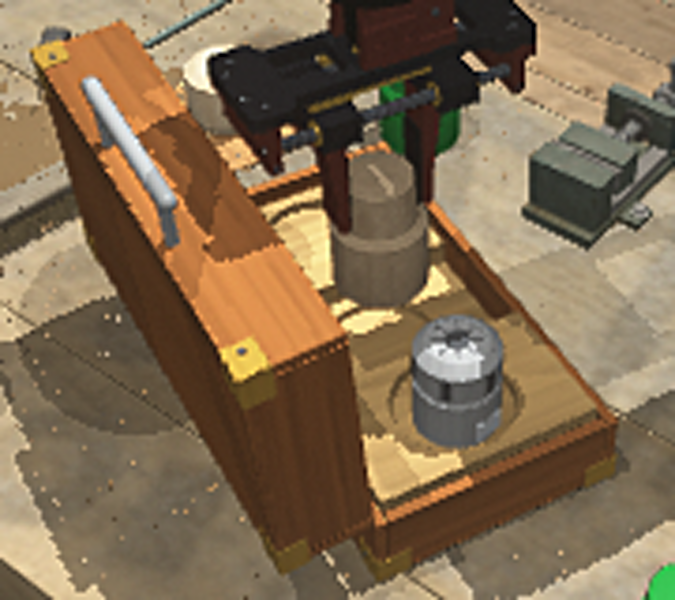

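The arbor hangs upright over the low recess.

```bash
python3 -m handwheel '0.3 1 0 -30 0; 0.3 0 0 -25 0; 0.3 0 0 -9 0; 0.3 0 0 0 0; 0.3 0 0 0 0'; python3 -m handwheel '0.3 0 0 -2 0; 0.3 0 0 0 0'; python3 -m handwheel '0.3 0 0 -1 0; 0.3 0 0 0 0'
```

```text
time: 13.05
ee_pos: [0.5541, -0.0653, 0.077]
tcp_rot: [3.14, 0.0, 1.443]
wrist_force: [0.0, 0.2, -1.3]
grip_width: 0.528
time: 13.3
ee_pos: [0.5536, -0.065, 0.0746]
tcp_rot: [3.141, 0.0, 1.444]
wrist_force: [0.1, 0.4, -2.6]
grip_width: 0.527
time: 13.55
ee_pos: [0.5534, -0.0649, 0.0732]
tcp_rot: [-3.142, 0.0, 1.444]
wrist_force: [-1.1, 0.2, -3.2]
grip_width: 0.525
```

```bash
python3 -m handwheel '0.3 0 0 -1 0; 0.3 0 0 0 0';python3 -m handwheel '0.3 0 0 -1 0; 0.3 0 0 0 0'
```

```text
time: 13.8
ee_pos: [0.5534, -0.0651, 0.0724]
tcp_rot: [3.142, 0.0, 1.444]
wrist_force: [-1.8, -0.6, 2.4]
grip_width: 0.529
time: 14.05
ee_pos: [0.5535, -0.0652, 0.0723]
tcp_rot: [3.141, 0.0, 1.444]
wrist_force: [-4.2, -0.7, 13.1]
grip_width: 0.527
```

```bash
python3 -m handwheel '1 0 0 0 0; 1 0 0 0 0; 1 0 0 0 0; 1 0 0 15 0; 1 0 0 50 0; 1 0 0 55 0; 1 0 0 30 0; 1 0 0 0 0; 1 0 0 0 0'; python3 -c "
from h import *; snap('wrist','w9'); snap('top','t9')
import cv2
a=cv2.imread('pics/w9.png')[0:270,150:450]; cv2.imwrite('pics/w9c.png',cv2.resize(a,None,fx=2.2,fy=2.2,interpolation=cv2.INTER_CUBIC))"
```

```text
time: 15.18
ee_pos: [0.5528, -0.0649, 0.2208]
tcp_rot: [-3.141, -0.0, 1.444]
wrist_force: [-0.1, 0.7, -0.2]
grip_width: 0.997
w9 t 15.18 tcp [ 0.5528 -0.0649  0.2208] [-3.1408 -0.      1.4438]
t9 t 15.22 tcp [ 0.5525 -0.0649  0.2202] [-3.1397  0.      1.4438]
```

View pics/w9c.png

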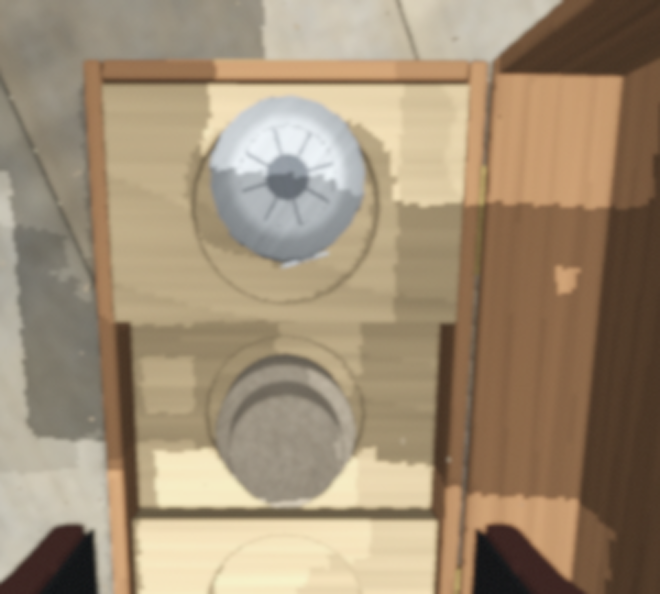

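Arbor stands upright in the low recess, top at (285,448) in the crop. Collet's centre bore is at (287,177) in the crop.

```bash
python3 - <<'E'
from h import *
A=load("w9"); f=lambda x,y:(150+x/2.2,y/2.2)
print(np.round(onz(*A,f(287,177),.116),4),np.round(onz(*A,f(286,208),.057),4))
print("arbor",np.round(onz(*A,f(286,448),.099),4), "should", (.5527,-.0647))
E
```

```text
[0.5656 0.034  0.116 ] [0.5648 0.0292 0.057 ]
arbor [ 0.5531 -0.0637  0.099 ] should (0.5527, -0.0647)
```

```bash
python3 -m handwheel '1 6 50 0 0; 1 7 49 0 0; 1 0 0 -40 0; 1 0 0 -50 0; 1 0 0 -50 0; 1 0 0 0 0; 1 0 0 0 0' 35;  python3 -m handwheel '0.6 0 0 0 0; 0.5 0 0 0 0; 0.4 0 0 0 0; 0.4 0 0 0 0; 0.4 0 0 0 0'
```

```text
time: 16.15
ee_pos: [0.5669, 0.034, 0.0818]
tcp_rot: [3.142, -0.0, 1.444]
wrist_force: [0.0, 0.0, 0.1]
grip_width: 1.0
time: 16.77
ee_pos: [0.5664, 0.034, 0.0817]
tcp_rot: [3.141, -0.0, 1.444]
wrist_force: [-2.0, 0.5, 6.0]
grip_width: 0.611
```

```bash
python3 -m handwheel '0.4 0 0 10 0; 0.4 0 0 30 0; 0.4 0 0 40 0; 0.4 0 0 20 0; 0.4 0 0 0 0; 0.4 0 0 0 0'; python3 -c "
from h import *; snap('scene','s10')
import cv2
a=cv2.imread('pics/s10.png')[100:300,160:340]; cv2.imwrite('pics/s10c.png',cv2.resize(a,(540,600),interpolation=cv2.INTER_CUBIC))"
```

```text
time: 17.52
ee_pos: [0.5655, 0.034, 0.1801]
tcp_rot: [-3.14, 0.0, 1.444]
wrist_force: [0.3, 0.2, -4.4]
grip_width: 0.611
s10 t 17.52 tcp [0.5655 0.034  0.1801] [-3.1397e+00  3.0000e-04  1.4438e+00]
```

View pics/s10c.png

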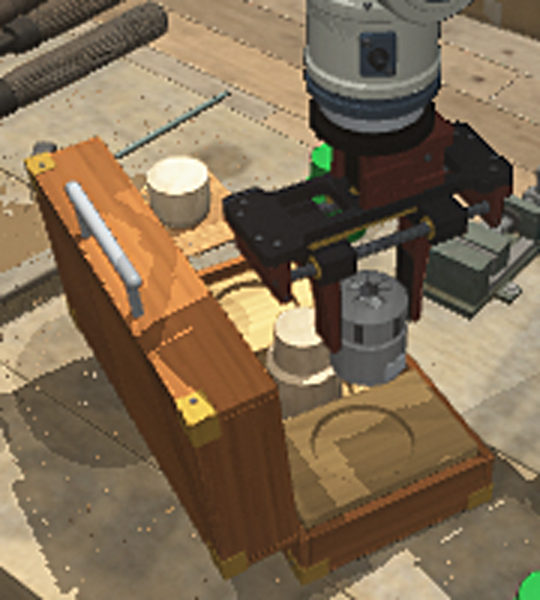

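The collet is held upright and its foot is above the arbor top. I'll carry it to the mid holder on the right.

```bash
python3 -m handwheel '0.4 -3 -20 0 0; 0.4 -6 -44 0 0; 0.4 -6 -45 0 0; 0.4 -6 -45 0 0; 0.4 -4 -39 0 0; 0.4 0 0 0 0; 0.4 0 0 0 0'; python3 -c "
from h import *; snap('wrist','w11')"
```

```text
time: 18.45
ee_pos: [0.5406, -0.1593, 0.1805]
tcp_rot: [-3.14, -0.0, 1.443]
wrist_force: [0.4, -0.1, -4.1]
grip_width: 0.609
w11 t 18.45 tcp [ 0.5406 -0.1593  0.1805] [-3.1401e+00 -5.0000e-04  1.4426e+00]
```

View pics/w11.png

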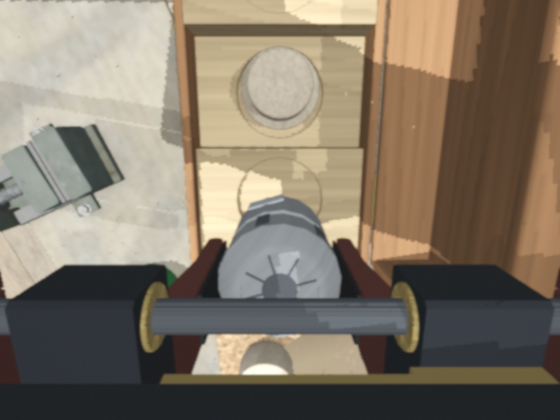

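```bash
python3 -m handwheel '0.4 0 0 -40 0; 0.4 0 0 -40 0; 0.4 0 0 -25 0; 0.4 0 0 -7 0; 0.4 0 0 0 0; 0.4 0 0 0 0'; python3 -m handwheel '0.4 0 0 -2 0; 0.4 0 0 0 0'; python3 -m handwheel '0.4 0 0 -1 0; 0.4 0 0 0 0'
```

```text
time: 19.25
ee_pos: [0.5424, -0.159, 0.0704]
tcp_rot: [3.14, 0.0, 1.444]
wrist_force: [0.3, 0.0, -4.2]
grip_width: 0.609
time: 19.5
ee_pos: [0.5416, -0.1591, 0.0677]
tcp_rot: [3.141, 0.0, 1.444]
wrist_force: [-0.3, -0.3, -4.8]
grip_width: 0.606
time: 19.75
ee_pos: [0.5414, -0.159, 0.0662]
tcp_rot: [-3.142, -0.0, 1.444]
wrist_force: [-0.3, -0.0, -4.4]
grip_width: 0.611
```

```bash
python3 -m handwheel '0.4 0 0 -1 0; 0.4 0 0 0 0'; python3 -m handwheel '0.4 0 0 -1 0; 0.4 0 0 0 0'
```

```text
time: 20.0
ee_pos: [0.5413, -0.159, 0.0651]
tcp_rot: [-3.141, -0.0, 1.444]
wrist_force: [0.2, 0.1, -6.0]
grip_width: 0.606
time: 20.25
ee_pos: [0.5414, -0.159, 0.0648]
tcp_rot: [3.142, 0.0, 1.444]
wrist_force: [-1.9, 0.6, 4.4]
grip_width: 0.609
```

```bash
python3 -m handwheel '1 0 0 0 0; 1 0 0 0 0; 1 0 0 0 0; 1 0 0 15 0; 1 0 0 45 0; 1 0 0 55 0; 1 0 0 45 0; 1 -10 -48 0 0; 1 -10 -48 0 0; 1 0 0 0 0; 1 0 0 0 0'; python3 -c "
from h import *; snap('wrist','w12')"
```

```text
time: 21.62
ee_pos: [0.5213, -0.2547, 0.2247]
tcp_rot: [3.141, -0.0, 1.443]
wrist_force: [-0.5, 0.9, 0.9]
grip_width: 1.004
w12 t 21.62 tcp [ 0.5213 -0.2547  0.2247] [ 3.1413e+00 -2.0000e-04  1.4430e+00]
```

View pics/w12.png

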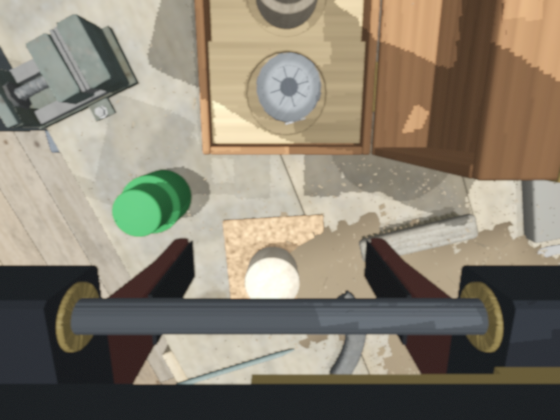

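The collet is seated at (288,87) in the right recess and the dome waits at (272,281). I'll fetch the dome.

```bash
python3 -m handwheel '1 -10 -48 0 0; 1 -10 -48 0 0; 1 0 0 -50 0; 1 0 0 -60 0; 1 0 0 -50 0; 1 0 0 -41 0; 1 0 0 0 0; 1 0 0 0 0' 18;  python3 -m handwheel '0.6 0 0 0 0; 0.5 0 0 0 0; 0.4 0 0 0 0; 0.4 0 0 0 0; 0.4 0 0 0 0'; python3 -m handwheel '0.4 0 0 20 0; 0.4 0 0 60 0; 0.4 0 0 60 0; 0.4 0 0 40 0; 0.4 0 0 0 0; 0.4 0 0 0 0'
```

```text
time: 22.68
ee_pos: [0.5026, -0.3508, 0.0245]
tcp_rot: [3.14, 0.001, 1.445]
wrist_force: [0.3, -0.6, -0.1]
grip_width: 1.003
time: 23.3
ee_pos: [0.5017, -0.3513, 0.024]
tcp_rot: [3.141, 0.0, 1.444]
wrist_force: [-1.7, 1.2, 6.8]
grip_width: 0.668
time: 24.05
ee_pos: [0.5008, -0.3505, 0.2028]
tcp_rot: [-3.141, -0.0, 1.444]
wrist_force: [0.7, -0.5, -1.2]
grip_width: 0.668
```

```bash
python3 -m handwheel '0.4 4 26 0 0; 0.4 9 54 0 0; 0.4 9 54 0 0; 0.4 9 54 0 0; 0.4 9 54 0 0; 0.4 9 54 0 0; 0.4 9 54 0 0; 0.4 6 30 0 0; 0.4 0 0 0 0; 0.4 0 0 0 0; 0.4 0 0 -50 0; 0.4 0 0 -30 0'; python3 -m handwheel '0.4 0 0 0 0; 0.4 0 0 0 0';python3 -c "
from h import *; snap('wrist','w13');snap('scene','s13')
import cv2
a=cv2.imread('pics/s13.png')[100:300,160:340]; cv2.imwrite('pics/s13c.png',cv2.resize(a,(540,600),interpolation=cv2.INTER_CUBIC))"
```

```text
time: 25.55
ee_pos: [0.564, 0.0274, 0.1211]
tcp_rot: [-3.139, 0.001, 1.442]
wrist_force: [0.4, 0.1, -1.0]
grip_width: 0.668
time: 25.8
ee_pos: [0.566, 0.0282, 0.124]
tcp_rot: [3.141, -0.0, 1.443]
wrist_force: [0.3, -0.7, -0.7]
grip_width: 0.666
w13 t 25.8 tcp [0.566  0.0282 0.124 ] [ 3.1408e+00 -1.0000e-04  1.4426e+00]
s13 t 25.85 tcp [0.5663 0.0284 0.1245] [ 3.1397e+00 -2.0000e-04  1.4429e+00]
```

View pics/w13.png

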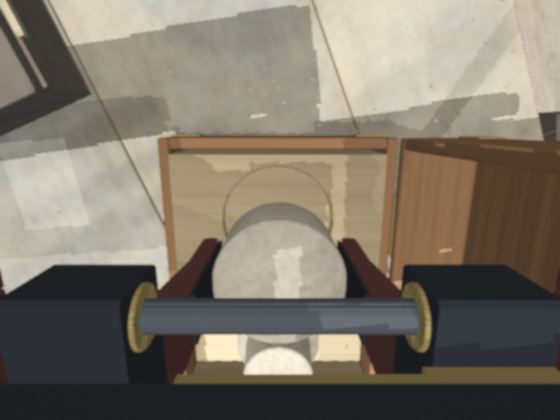

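View pics/s13c.png

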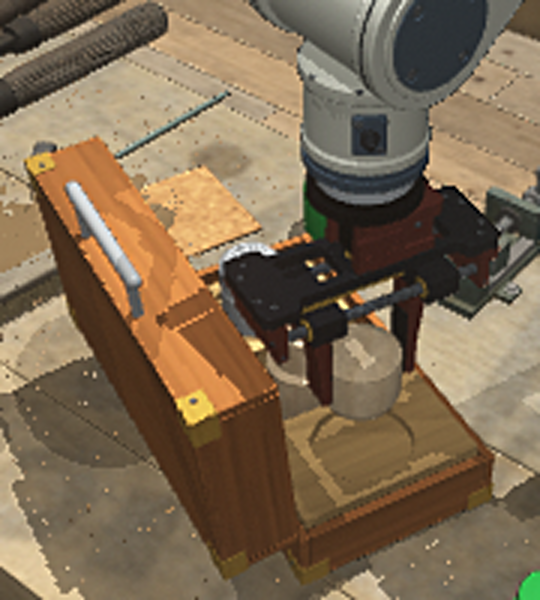

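```bash
python3 -m handwheel '0.4 -1 1 -25 0; 0.4 0 0 -20 0; 0.4 0 0 -7 0; 0.4 0 0 0 0; 0.4 0 0 0 0'; python3 -m handwheel '0.4 0 0 -2 0; 0.4 0 0 0 0'; python3 -m handwheel '0.4 0 0 -1 0; 0.4 0 0 0 0'
```

```text
time: 26.52
ee_pos: [0.5652, 0.03, 0.0722]
tcp_rot: [3.14, -0.0, 1.444]
wrist_force: [-0.1, 0.0, -0.6]
grip_width: 0.668
time: 26.78
ee_pos: [0.5645, 0.03, 0.0695]
tcp_rot: [3.141, -0.0, 1.444]
wrist_force: [0.2, 0.0, -0.8]
grip_width: 0.671
time: 27.02
ee_pos: [0.5643, 0.03, 0.0681]
tcp_rot: [-3.141, 0.0, 1.444]
wrist_force: [-0.5, 0.8, -0.8]
grip_width: 0.663
```

```bash
python3 -m handwheel '0.4 0 0 -1 0; 0.4 0 0 0 0'; python3 -m handwheel '0.4 0 0 -1 0; 0.4 0 0 0 0'
```

```text
time: 27.28
ee_pos: [0.5644, 0.0301, 0.068]
tcp_rot: [-3.142, -0.0, 1.444]
wrist_force: [-3.4, 0.6, 8.8]
grip_width: 0.666
time: 27.52
ee_pos: [0.5644, 0.03, 0.0679]
tcp_rot: [3.141, -0.0, 1.444]
wrist_force: [-5.9, 0.7, 17.9]
grip_width: 0.67
```

```bash
python3 -m handwheel '1 0 0 0 0; 1 0 0 0 0; 1 0 0 0 0; 1 0 0 15 0; 1 0 0 50 0; 1 0 0 60 0; 1 0 -10 60 0; 1 0 -40 60 0; 1 0 -40 30 0; 1 -10 -40 0 0; 1 0 0 0 0; 1 0 0 0 0'; python3 -c "
from h import *; snap('wrist','w14'); snap('top','t14'); snap('scene','s14')
import cv2
a=cv2.imread('pics/s14.png')[140:300,160:340]; cv2.imwrite('pics/s14c.png',cv2.resize(a,(675,600),interpolation=cv2.INTER_CUBIC))
a=cv2.imread('pics/t14.png')[95:245,220:420]; cv2.imwrite('pics/t14c.png',cv2.resize(a,(800,600),interpolation=cv2.INTER_CUBIC))"
```

```text
time: 29.02
ee_pos: [0.5542, -0.0944, 0.3335]
tcp_rot: [3.141, -0.0, 1.443]
wrist_force: [-0.5, -0.2, 0.0]
grip_width: 1.0
w14 t 29.02 tcp [ 0.5542 -0.0944  0.3335] [ 3.1415e+00 -3.0000e-04  1.4432e+00]
t14 t 29.07 tcp [ 0.5543 -0.0939  0.3333] [-3.1414e+00 -3.0000e-04  1.4441e+00]
s14 t 29.12 tcp [ 0.5544 -0.0937  0.3331] [-3.1411e+00 -3.0000e-04  1.4447e+00]
```

View pics/w14.png

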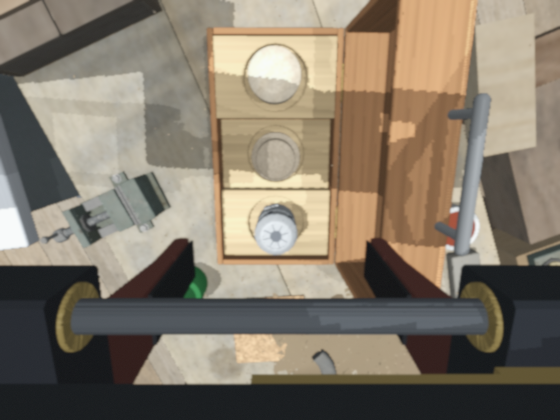

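View pics/s14c.png

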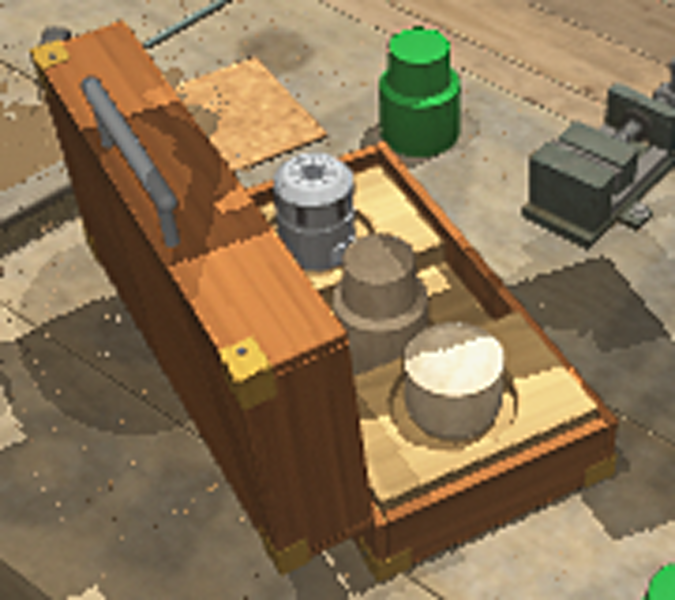

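View pics/t14c.png

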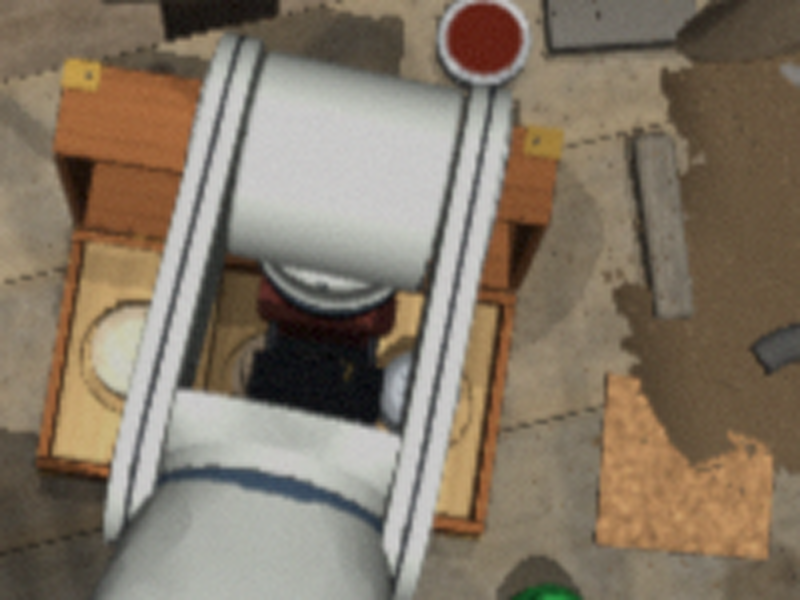

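All three chucks stand upright in their own holders: dome at (275,73), arbor at (275,157), collet at (276,230). Now the handle position.

```bash
python3 - <<'E'
from h import *
T=cam("top");S=cam("scene");A=load("w14")
t=lambda x,y:(220+x/4,95+y/4)
s=lambda x,y:(160+x/3.75,140+y/3.75)
for n,pt,ps,pw in [("+y end",(218,78),(168,203),(482,97)),("-y end",(411,103),(91,86),(459,262))]:
    for R in ([ray(*T,t(*pt)),ray(*S,s(*ps))],[ray(*T,t(*pt)),ray(*S,s(*ps)),ray(*A,pw)]):
        p,r=tri(*R); print(n,np.round(p,4),np.round(r,4))
c=-.126; ex=np.array([np.cos(c),np.sin(c)]); O=np.array([.5527,-.0647]); ey=np.array([-np.sin(c),np.cos(c)])
for th in (1.63,1.67,1.70):
    a=.2438+th; x=.083-.2071*np.cos(a); z=.052+.2071*np.sin(a); m=O+x*ex
    print(th,np.round([*m,z],4),[np.round(proj(*A,[*(m+k*ey),z]),1) for k in(-.055,.055)],"top",[np.round((proj(*T,[*(m+k*ey),z])-[220,95])*4) for k in(-.055,.055)])
E
```

```text
+y end [ 0.7047 -0.0288  0.2452] [0.0004 0.0004]
+y end [ 0.7053 -0.0276  0.2469] [0.0018 0.0004 0.0016]
-y end [ 0.6907 -0.1433  0.2433] [0.0013 0.0013]
-y end [ 0.6905 -0.1459  0.2447] [0.0022 0.0036 0.005 ]
1.63 [ 0.6963 -0.0829  0.2497] [array([459. , 248.3]), array([479.4, 100. ])] top [array([401., 104.]), array([217.,  78.])]
1.67 [ 0.7041 -0.0839  0.247 ] [array([467.3, 247.1]), array([488.3, 100.3])] top [array([402.,  92.]), array([219.,  66.])]
1.7 [ 0.7099 -0.0846  0.2449] [array([473.1, 246.2]), array([494.6, 100.6])] top [array([403.,  84.]), array([221.,  58.])]
```

```bash
python3 - <<'E'
import cv2
a=cv2.imread("pics/w14.png")[70:290,370:570]; cv2.imwrite("pics/w14c.png",cv2.resize(a,None,fx=2.7,fy=2.7,interpolation=cv2.INTER_CUBIC))
E
```

```text
(no output)
```

View pics/w14c.png

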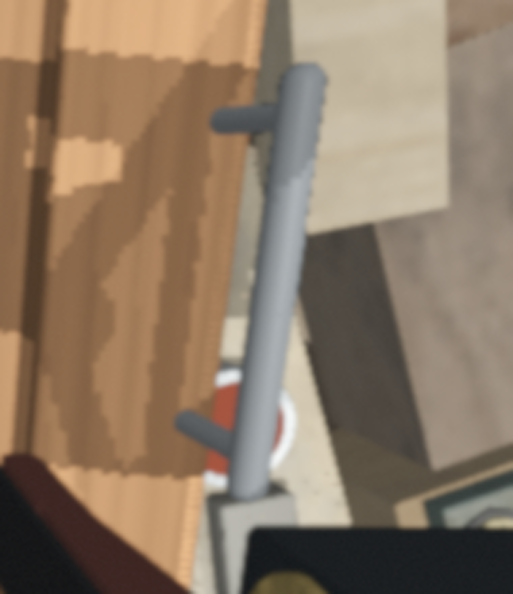

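```bash
python3 -m handwheel '0.6 40 2 0 0; 0.6 52 3 0 0; 0.6 52 3 0 0; 0.6 0 0 -30 0; 0.6 0 0 0 0; 0.6 0 0 0 0'; python3 -c "
from h import *; snap('wrist','w15'); snap('scene','s15')"
```

```text
time: 30.02
ee_pos: [0.6983, -0.0863, 0.3038]
tcp_rot: [3.142, -0.0, 1.444]
wrist_force: [-1.2, -0.5, -0.0]
grip_width: 0.598
w15 t 30.02 tcp [ 0.6983 -0.0863  0.3038] [ 3.1415 -0.      1.4442]
s15 t 30.07 tcp [ 0.6985 -0.0865  0.3045] [3.1402 0.     1.4439]
```

View pics/w15.png

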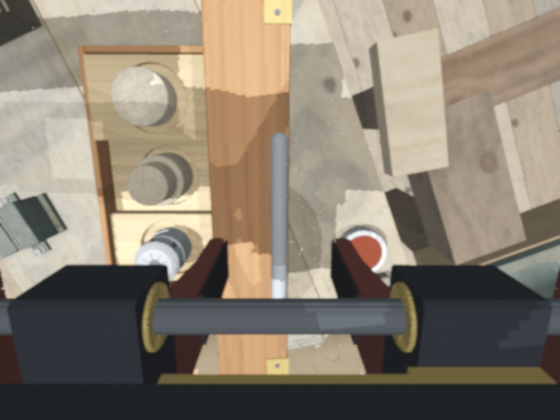

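View pics/s15.png

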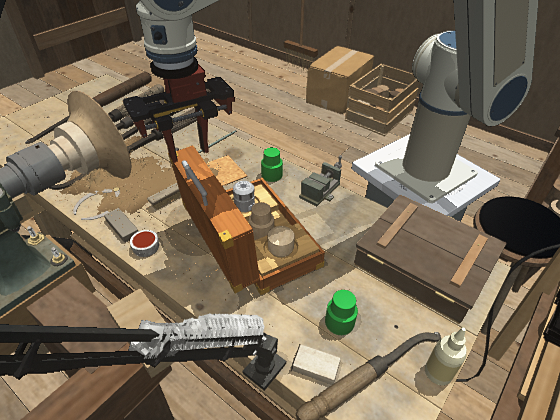

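The bar lies at column 279, centred between the fingers. I'll lower and pinch.

```bash
python3 -m handwheel '0.6 0 0 -30 0; 0.6 0 0 -30 0; 0.6 0 0 -15 0; 0.6 0 0 0 0; 0.6 0 0 0 0'  15; python3 -m handwheel '0.3 0 0 0 0; 0.2 0 0 0 0; 0 0 0 0 0; 0 0 0 0 0; 0 0 0 0 0; 0 0 0 0 0'
```

```text
time: 30.75
ee_pos: [0.6992, -0.0868, 0.2298]
tcp_rot: [3.139, 0.0, 1.444]
wrist_force: [-0.2, -0.2, 1.4]
grip_width: 0.606
time: 31.5
ee_pos: [0.6983, -0.0867, 0.2282]
tcp_rot: [-3.141, 0.0, 1.444]
wrist_force: [-0.7, -0.5, 0.4]
grip_width: 0.118
```

```bash
python3 - <<'E'
import numpy as np
a=np.linspace(1.886,.2438,23); x=-207.1*np.cos(a); z=207.1*np.sin(a)
P=np.c_[x*.992,-x*.1257,z]; Q=np.round(P-P[0]); print("; ".join("0 %d %d %d 0"%tuple(r) for r in np.diff(Q,axis=0))); print(Q[[11,-1]])
E
```

```text
0 -15 2 4 0; 0 -15 2 3 0; 0 -15 2 2 0; 0 -15 2 1 0; 0 -16 2 0 0; 0 -15 2 -2 0; 0 -15 1 -2 0; 0 -15 2 -4 0; 0 -14 2 -5 0; 0 -15 2 -6 0; 0 -13 2 -7 0; 0 -13 1 -8 0; 0 -13 2 -9 0; 0 -12 1 -10 0; 0 -11 2 -10 0; 0 -10 1 -12 0; 0 -9 1 -12 0; 0 -9 1 -13 0; 0 -7 1 -14 0; 0 -6 1 -14 0; 0 -6 1 -14 0; 0 -4 0 -15 0
[[-163.   21.  -16.]
 [-263.   33. -147.]]
```

```bash
python3 -m handwheel '0 -15 2 4 0; 0 -15 2 3 0; 0 -15 2 2 0; 0 -15 2 1 0; 0 0 0 0 0'; python3 -m handwheel '0 -16 2 0 0; 0 -15 2 -2 0; 0 -15 1 -2 0; 0 -15 2 -4 0; 0 0 0 0 0'; python3 -c "
from h import *; snap('wrist','w16'); snap('scene','s16')"
```

```text
time: 32.12
ee_pos: [0.6363, -0.0784, 0.2392]
tcp_rot: [-3.14, 0.0, 1.444]
wrist_force: [-1.2, -0.8, 9.6]
grip_width: 0.117
time: 32.75
ee_pos: [0.5741, -0.0706, 0.2294]
tcp_rot: [-3.136, -0.001, 1.444]
wrist_force: [-3.8, 5.1, 6.1]
grip_width: 0.117
w16 t 32.75 tcp [ 0.5741 -0.0706  0.2294] [-3.1360e+00 -1.0000e-03  1.4438e+00]
s16 t 32.8 tcp [ 0.5744 -0.0706  0.2294] [-3.1358e+00 -1.0000e-03  1.4438e+00]
```

View pics/s16.png

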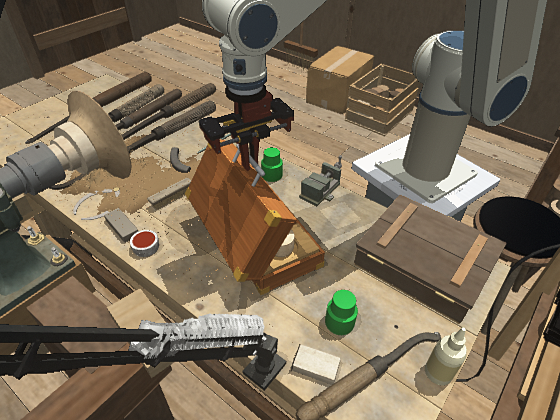

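The lid is following at roughly half way. Forces are small, so I'll continue.

```bash
python3 -m handwheel '0 -14 2 -5 0; 0 -15 2 -6 0; 0 -13 2 -7 0; 0 -13 1 -8 0; 0 0 0 0 0'; python3 -m handwheel '0 -13 2 -9 0; 0 -12 1 -10 0; 0 -11 2 -10 0; 0 -10 1 -12 0;0 0 0 0 0';
```

```text
time: 33.48
ee_pos: [0.5192, -0.0638, 0.2023]
tcp_rot: [-3.136, -0.001, 1.444]
wrist_force: [-0.6, 5.4, -2.2]
grip_width: 0.12
time: 34.1
ee_pos: [0.4742, -0.0583, 0.1612]
tcp_rot: [-3.139, -0.0, 1.444]
wrist_force: [3.3, 3.7, -6.7]
grip_width: 0.12
```

```bash
python3 -m handwheel '0 -9 1 -12 0; 0 -9 1 -13 0; 0 -7 1 -14 0; 0 0 0 0 0'; python3 -c "
from h import *; snap('wrist','w17'); snap('scene','s17')"
```

```text
time: 34.6
ee_pos: [0.4497, -0.0555, 0.1225]
tcp_rot: [-3.139, 0.0, 1.444]
wrist_force: [4.5, 3.7, -6.3]
grip_width: 0.122
w17 t 34.6 tcp [ 0.4497 -0.0555  0.1225] [-3.1394  0.      1.4439]
s17 t 34.65 tcp [ 0.4498 -0.0555  0.1227] [-3.1393 -0.      1.4438]
```

View pics/s17.png

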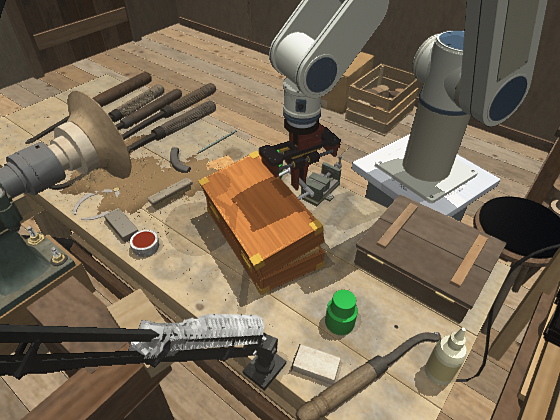

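```bash
python3 -m handwheel '0 -6 1 -14 0; 0 -6 1 -14 0; 0 0 0 0 0'; python3 -m handwheel '0 -3 0 -8 0; 0 0 0 0 0';  python3 -m handwheel '0 -1 0 -4 0; 0 0 0 0 0'
```

```text
time: 35.08
ee_pos: [0.4387, -0.054, 0.0949]
tcp_rot: [-3.141, 0.001, 1.444]
wrist_force: [5.1, -0.1, -5.8]
grip_width: 0.121
time: 35.33
ee_pos: [0.4364, -0.0538, 0.0873]
tcp_rot: [3.141, 0.0, 1.444]
wrist_force: [5.5, 2.1, -6.5]
grip_width: 0.121
time: 35.58
ee_pos: [0.4354, -0.0537, 0.0835]
tcp_rot: [3.141, -0.0, 1.444]
wrist_force: [5.4, 3.6, -5.0]
grip_width: 0.118
```

```bash
python3 -m handwheel '0 0 0 -2 0; 0 0 0 0 0'; python3 -m handwheel '0 0 0 -2 0; 0 0 0 0 0';  python3 -m handwheel '0 0 0 -2 0; 0 0 0 0 0'; python3 -c "
from h import *; snap('scene','s18')"
```

```text
time: 35.83
ee_pos: [0.4352, -0.0537, 0.0821]
tcp_rot: [3.141, 0.0, 1.444]
wrist_force: [2.3, 3.8, 3.7]
grip_width: 0.114
time: 36.08
ee_pos: [0.4351, -0.0539, 0.0807]
tcp_rot: [3.141, 0.0, 1.444]
wrist_force: [-0.7, 1.3, 14.4]
grip_width: 0.12
time: 36.33
ee_pos: [0.4351, -0.054, 0.0789]
tcp_rot: [3.141, 0.001, 1.444]
wrist_force: [-2.6, 0.8, 18.1]
grip_width: 0.116
s18 t 36.33 tcp [ 0.4351 -0.054   0.0789] [3.1412e+00 6.0000e-04 1.4442e+00]
```

```bash
python3 - <<'E'
import cv2
a=cv2.imread("pics/s18.png")[140:300,180:350]; cv2.imwrite("pics/s18c.png",cv2.resize(a,None,fx=3.75,fy=3.75,interpolation=cv2.INTER_CUBIC))
E
```

```text
(no output)
```

View pics/s18c.png

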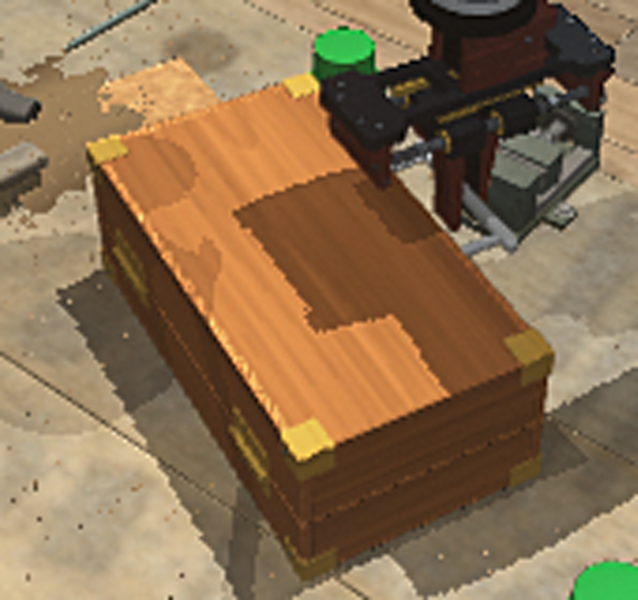

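The lid looks shut: the seam is even along the visible end and the push-down force rose against a stop. Next I release with a narrow opening and back off.

```bash
python3 -m handwheel '0.25 0 0 1 0; 0.25 0 0 0 0; 0.25 0 0 0 0; 0.25 0 0 0 0'; python3 -m handwheel '0.25 0 0 15 0; 0.25 0 0 40 0; 0.25 0 0 50 0; 0.25 0 0 60 0; 0.25 -20 -50 0 0; 0.25 -20 -50 0 0; 0.25 0 -60 0 0; 0.25 0 -60 0 0; 0.25 0 0 0 0; 0.25 0 0 0 0'; python3 -c "
from h import *; snap('scene','s19'); snap('top','t19'); snap('wrist','w19')
import cv2
a=cv2.imread('pics/s19.png')[140:300,180:350]; cv2.imwrite('pics/s19c.png',cv2.resize(a,None,fx=3.75,fy=3.75,interpolation=cv2.INTER_CUBIC))"
```

```text
time: 36.88
ee_pos: [0.435, -0.0537, 0.0789]
tcp_rot: [-3.141, 0.0, 1.444]
wrist_force: [-0.3, 0.2, -0.2]
grip_width: 0.251
time: 38.12
ee_pos: [0.3949, -0.2732, 0.2445]
tcp_rot: [-3.141, -0.001, 1.443]
wrist_force: [-0.4, 1.0, 0.6]
grip_width: 0.245
s19 t 38.12 tcp [ 0.3949 -0.2732  0.2445] [-3.1412e+00 -6.0000e-04  1.4429e+00]
t19 t 38.17 tcp [ 0.395  -0.2726  0.2444] [-3.1412e+00 -5.0000e-04  1.4441e+00]
w19 t 38.23 tcp [ 0.3952 -0.2723  0.2444] [-3.1413e+00 -4.0000e-04  1.4450e+00]
```

View pics/s19c.png

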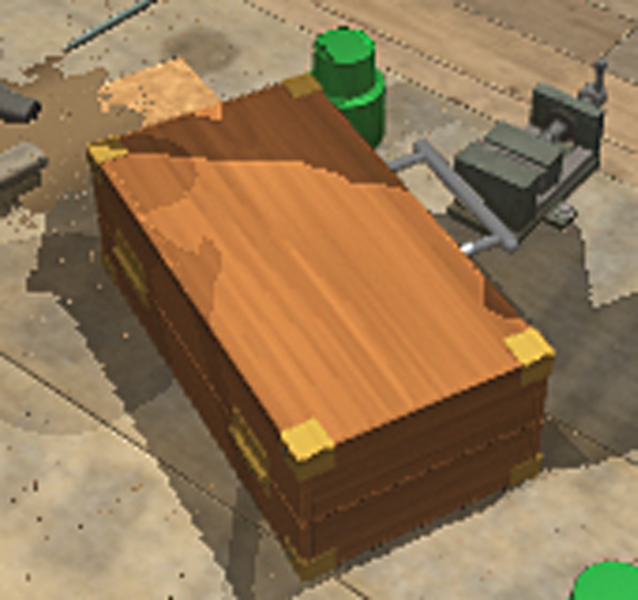

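View pics/t19.png

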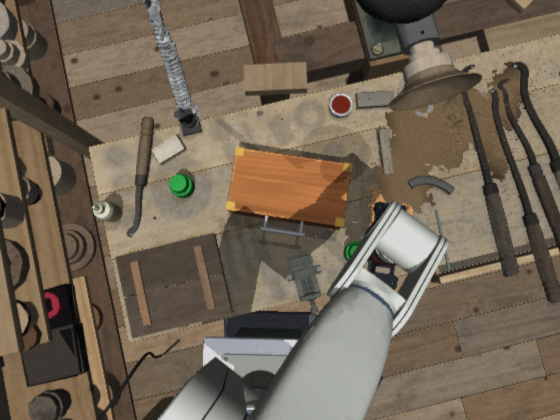

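View pics/w19.png

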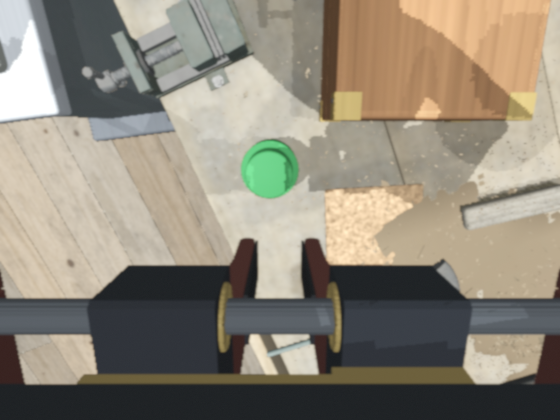

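```bash
python3 - <<'E'
from h import *
S=cam("scene");T=cam("top")
c=-.126; ex=np.array([np.cos(c),np.sin(c)]); O=np.array([.5527,-.0647]); ey=np.array([-np.sin(c),np.cos(c)])
for th in (0,.05,.1):
    a=.2438+th; x=.083-.2071*np.cos(a); z=.052+.2071*np.sin(a); m=O+x*ex
    b=np.arctan2(60,166)+th; r=np.hypot(.166,.06); xc=.083-r*np.cos(b); zc=.052+r*np.sin(b); k=O+xc*ex
    print(th,"handle",[np.round((proj(*S,[*(m+q*ey),z])-[180,140])*3.75) for q in(-.055,.055)],"corners -y,+y",[np.round((proj(*S,[*(k+q*ey),zc])-[180,140])*3.75) for q in(-.153,.153)])
E
```

```text
0 handle [array([421., 143.]), array([510., 240.])] corners -y,+y [array([307.,  70.]), array([553., 347.])]
0.05 handle [array([418., 133.]), array([507., 230.])] corners -y,+y [array([302.,  62.]), array([549., 340.])]
0.1 handle [array([414., 123.]), array([504., 220.])] corners -y,+y [array([298.,  54.]), array([545., 332.])]
```

The observed handle ends at (420,147) and (512,243) and corners at (307,75) and (553,350) match an angle of 0. I'll hand in.

```bash
python3 -c "
from bench import bot
print(bot.sense()['wrist_force']); print(bot.close_job())"
```

```text
[ 0.02013634 -0.92385132  0.08246799]
the job is handed in; nothing more can be done
None
```

I moved each chuck to its own holder, shut the lid and handed the job in at about 38 s of the 115 s allowed; the hand-in gave no verdict.

**What I did:** I set the domed chuck aside on the cork mat. The stepped arbor then went to the low (middle) holder, the collet chuck to the mid (right) holder and the domed chuck to the high (left) holder. I led the lid down by its handle and pulled the gripper back clear of everything.

**Last checks:**
- **Chucks:** In the pictures taken before closing, all three stood upright in their recesses. Each one's foot met the recess floor within 1 mm of the expected height. The arbor measured about 1 mm from its recess centre. I did not measure the final positions of the collet and the dome to the millimetre; both were released within about 1 mm of the recess centre.
- **Lid:** In the scene picture, the handle ends and front corners match a fully shut lid to 1–5 pixels in an enlarged crop. Nothing was within reach of the 10 pixels that 0.05 rad would give. The push-down force rose to 18 N against the stop. The chucks cannot be seen once the lid is down.
- **Disagreement:** My first height estimates from the fixed cameras read 6–13 mm low for the chuck tops. The wrist-camera views and the contact heights agreed with your figures, so I used those.

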